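# Turn the grinding head of the display spice mill home

## Robot

A 6-joint arm with a two-finger parallel gripper is mounted at the origin on the work surface. World frame = base frame: x ahead of the robot, y to its left, z up, the work surface at z = 0. Lengths are in m, angles in rad, forces in N, time in s.
With the tool pointing down it reaches from about 0.25 to 0.85 m from the base axis. Payload 12.5 kg.
Tool frame: the origin (TCP) lies midway between the tips of the shut fingers; the grasp point (between the pads) lies 19 mm behind it; x points along the fingers, y is the direction in which the jaws open and shut, and the axes are right-handed (so a half turn about x gives the same grasp; the last joint's range is limited). The gripper opens to 93 mm and grips with 3 to 60 N. Pads are 15 mm wide; open, the fingers measure 128 mm over their backs; the gripper's body (75 mm by 188 mm) begins 65 mm behind the grasp point.
Start: joints at [-1.282, 0.351, 1.652, -0, 1.139, -0.085], TCP at [0.201, -0.512, 0.219] pointing down, gripper open.
Joint ranges: [-2.75, 2.75], [-0.79, 2.1], [0.01, 2.65], [-1.57, 4.71], [0.07, 3.14], [-2.87, 2.87]. Speed limits (rad/s): [2.22, 2.22, 2.79, 3.14, 3.14, 3.14].

## Interface

Orientations are given as [roll, pitch, yaw] about the fixed x, y, z axes, in that order (R = Rz(yaw) Ry(pitch) Rx(roll)).
In Python, from bench import ctrl gives the robot as it stands.
- The arm moves only by the tool servo_tool, never from a script. Its argument "rows" is text: rows parted by semicolons, each of 5 numbers parted by spaces: the opening, from 0 (shut) to 1 (fully open), then the shift along the tool's x, y, z each as a share of 0.12 m, from -1 to 1, then the turn about the tool's x as a share of 90 degrees, from -1 to 1. In form: claw x y z twist; .... A call has 1 to 5 rows; each row is the pose to reach, as a shift and turn from the pose commanded when the call began, along the tool's axes at that moment; what a row does not reach only later rows make up. A row lasts 1/8 s, in which the tool goes at most 62.5 mm and 10.7 degrees, less where a joint would pass 70% of its speed; a pose out of reach is approached as far as the arm can. A call with a number of a shift or a turn outside -1 to 1 is refused whole. A call with a gripper value outside its range is refused whole. The fingers move at their own pace and stop on an object; "grip_force" is the grip in N (left out, the last holds). Time passes only in rows, so rows that repeat a pose let the fingers close. It gives the time, the measured TCP pose, the force and the opening at its end, in the units of the state.
- ctrl.sense(): the state, without advancing time (a new reading comes with each control period).
- ctrl.capture(name): name is "side" or "top" or "wrist"; returns a dict with "img" (400x640x3 uint8, blue, green, red), "mtx" (3x3 intrinsics, pixels), "T" (4x4, takes a point from camera to world coordinates). Camera axes: x right, y up, looking along -z (the intrinsics and any distortion apply to the point x, -y, -z); pixel columns grow to the right and rows downward; lengths in m; the calibration is good to about 2 mm. The wrist camera is an equidistant fisheye: a pixel r from the principal point sees the ray r / f radians off the axis. A picture is of the moment at which its call begins. There is no depth.
- ctrl.sign_off(): hands the job in, once; it reports no verdict.
The state is a dict: "t": time; "joint_pos": joint angles; "dq": joint speeds; "tau": joint torques, N m; "eef_pos": TCP position; "tool_rot": TCP orientation; "force": force on the tool from outside, world axes, zero at the start; "moment": the same for the moment, N m; "grip_width": finger opening in m.
Only numpy, scipy, OpenCV 4.12 (cv2) and the standard library are available. Lean on these libraries where they do the work, as an engineer would, in place of code of your own. Each camera call takes 0.05 s, during which the arm holds its last target. There are 200 camera calls.

## Task

Two spice mills stand on the shop's demonstration counter, and on one of them the grinding head has been left sitting crosswise and proud, its two lugs riding on top of the collar's rim. Take that head by its bar handle and turn it in place, pressing only lightly and without lifting it out of the collar, until its lugs drop fully home into the two notches, then let go of it. Leave the other mill, whose head is already home, as it is.

Things in the scene. Friction and masses are not known exactly. Their poses are not given: they have to be found in the camera images.
- head: Unseated head, about 0.3 kg: steel plug 55 across, tapering to 30 at its foot 22 below the origin; two lugs in line, 86 over all, 14 wide, 10 thick; plug top at +10, then a steel bar handle 56 long, 14 thick, top at +52. Origin on the axis, level with the lugs' undersides; z up, x along handle and lugs (half a turn is the same). Starts on the rim, x 34 to 80 deg counter-clockwise of the mill's x.
- mill: The mill under that head, fixed: round white base 142 across, 90 high; on it a dark steel collar 92 across, rim 126 above the counter, bore 60 across, two notches 30 wide, 12 deep in the rim at +x and -x. Lugs within about 10 deg of the notches drop in. Origin on the axis at counter level, z up, x through the notches (black switch knob at -x). Head origin at 126 riding on the rim, 114 when home.
- other_head: An equal head, already home in the other mill, to be left as it is: same shape, origin and axes as the unseated head. (All sizes in these notes are in mm.)
- other_mill: An equal mill, fixed to the counter, carrying the head that is already home: same shape, origin and axes as the first mill. The two mills stand side by side, either one left.
Mind the look-alikes: they are no part of the job. What is shaped like the head but green or orange is not meant.

How it is judged:
By the outcome, as a careful person would: the job done as asked, in the order asked, and still so for the second after the job is handed in, with the robot touching nothing.
It also fails if it takes over 32 s, if anything falls off the work surface, if the arm or the gripper's body presses on something with over 40 N, if the wrist force passes 120 N, or if a joint passes its speed limit or range.

## Working session

There is one attempt and no reset: what is moved stays moved. The work goes in short steps, Python scripts to look and compute and a tool call to move; the robot and the scene stay as the last step left them, time stands still between calls to the robot, and variables do not carry over. Pictures are saved under pics/ and viewed, about 8 in all and at most 12, crops included, and the job is handed in when it is done.

Besides the shell and the picture viewer there is one more tool, called as name(argument=value, ...), one argument or row to a line, values as JSON. servo_tool: Moves the arm, as the interface text tells. Its arguments: {"type":"object","properties":{"rows":{"type":"string"},"grip_force":{"type":"number"}},"required":["rows"]}

```bash
mkdir -p pics; cat > h.py <<'E'
import numpy as np, cv2
from bench import ctrl
def cap(n,f):
    c=ctrl.capture(n); cv2.imwrite('pics/'+f+'.png',c['img']); np.savez('pics/'+f+'.npz',mtx=c['mtx'],T=c['T']); return c
def ray(f,u,v,z,fish=False):
    c=np.load('pics/'+f+'.npz'); K=c['mtx']; T=c['T']
    x=(u-K[0,2])/K[0,0]; y=(v-K[1,2])/K[1,1]
    if fish:
        r=np.hypot(x,y); s=np.tan(r)/r if r>0 else 1; x*=s; y*=s
    d=T[:3,:3]@np.array([x,-y,-1]); o=T[:3,3]
    return o+d*(z-o[2])/d[2]
E
python3 - <<'E'
from h import *
for n in('top','side'):
    c=cap(n,n); print(n,c['mtx'].round(1).tolist(),c['T'].round(3).tolist(),[k for k in c])
s=ctrl.sense(); print({k:np.round(v,3).tolist() for k,v in s.items()})
E
```

```text
top [[455.4, 0.0, 315.6], [0.0, 455.4, 190.6], [0.0, 0.0, 1.0]] [[-0.012, 0.994, -0.106, 0.366], [-1.0, -0.013, -0.008, -0.006], [-0.009, 0.106, 0.994, 1.126], [0.0, 0.0, 0.0, 1.0]] ['img', 'mtx', 'T']
side [[366.8, 0.0, 327.8], [0.0, 366.8, 200.3], [0.0, 0.0, 1.0]] [[0.974, 0.107, -0.199, 0.33], [-0.226, 0.469, -0.854, -0.633], [0.002, 0.877, 0.481, 0.455], [0.0, 0.0, 0.0, 1.0]] ['img', 'mtx', 'T']
{'t': 0.1, 'joint_pos': [-1.282, 0.351, 1.652, -0.0, 1.139, -0.085], 'dq': [-0.0, -0.002, -0.004, 0.0, -0.001, -0.002], 'tau': [0.002, -49.803, -28.571, 0.07, 0.024, -0.0], 'eef_pos': [0.201, -0.512, 0.218], 'tool_rot': [-1.645, 1.57, 1.871], 'force': [-0.649, -0.319, 0.466], 'moment': [-0.013, 0.006, 0.093], 'grip_width': 0.093}
```

View pics/top.png

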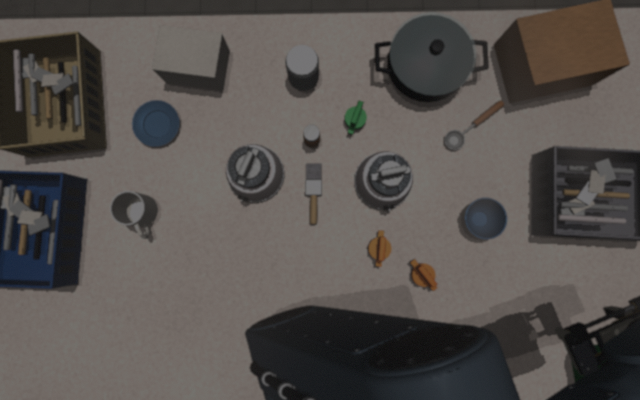

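View pics/side.png

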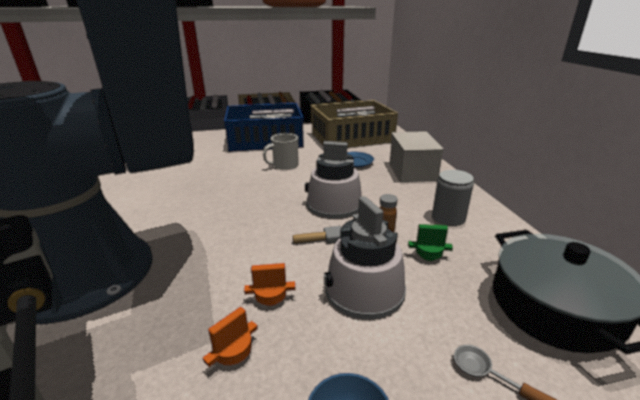

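The top view has two mills, at about (252,170) and (387,178), with knobs at (244,196) and (390,207). The green look-alike is at (355,117) and the orange ones at (379,248) and (424,275). The right mill's handle lies across its knob line, so it looks unseated; I'll check that in a close crop.

```bash
python3 - <<'E'
from h import *
t=cv2.imread('pics/top.png'); s=cv2.imread('pics/side.png')
f=lambda i,x,y,w,h,k:cv2.convertScaleAbs(cv2.resize(i[y:y+h,x:x+w],None,fx=k,fy=k,interpolation=cv2.INTER_CUBIC),alpha=1.6)
a=np.hstack([f(t,212,130,80,80,5),f(t,347,138,80,80,5)])
b=np.hstack([f(s,295,130,80,40,5),f(s,325,195,80,40,5)])
cv2.imwrite('pics/crop.png',np.vstack([a,b]))
E
```

```text
(no output)
```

View pics/crop.png

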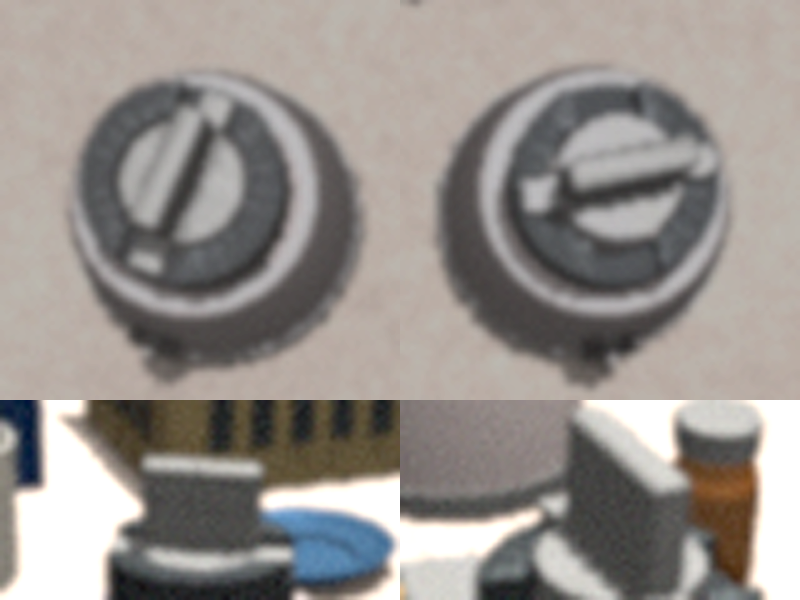

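```bash
python3 - <<'E'
from h import *
P=lambda cx,cy,z:ray('top',347+(cx-400)/5-0.4+.0,138+cy/5-.4,z)
l1=P(538,193,.136);l2=P(705,160,.136)
h1=P(572,182,.178);h2=P(697,152,.178)
n1=P(607,98,.126);n2=P(620,258,.126)
c=P(618,182,.126)
k=P(592,362,.045)
for a in((l1,l2),(h1,h2),(n2,n1)):
    d=a[1]-a[0];print(((a[0]+a[1])/2).round(3),np.linalg.norm(d).round(3),np.degrees(np.arctan2(d[1],d[0])).round(1))
print(c.round(3),k.round(3)); m=((l1+l2)/2)
for z in(.03,.045,.06): k=P(592,362,z);d=m-k;print(z,np.linalg.norm(d[:2]).round(3),np.degrees(np.arctan2(d[1],d[0])).round(1))
from scipy.spatial.transform import Rotation as R
print(R.from_euler('xyz',ctrl.sense()['tool_rot']).as_matrix().round(3))
E
```

```text
[ 0.509 -0.164  0.136] 0.075 -79.5
[ 0.507 -0.163  0.178] 0.054 -77.2
[ 0.51  -0.162  0.126] 0.072 2.9
[ 0.508 -0.164  0.126] [ 0.433 -0.162  0.045]
0.03 0.075 0.0
0.045 0.076 -1.6
0.06 0.077 -3.2
[[-0.     0.365 -0.931]
 [ 0.001 -0.931 -0.365]
 [-1.    -0.001 -0.   ]]
```

servo_tool(
  rows="1 -0.25 -0.2 -0.4 0; 1 -0.5 -0.4 -0.8 0; 1 -0.5 -0.5 -1 0",
)

```text
t: 0.48
eef_pos: [0.2923, -0.4113, 0.2806]
tool_rot: [1.792, 1.568, -0.974]
force: [0.8, 0.4, -1.0]
grip_width: 0.0927
```

servo_tool(
  rows="1 0 -0.25 -0.5 0; 1 0 -0.5 -1 0; 1 0 -0.5 -1 0",
)

```text
t: 0.85
eef_pos: [0.3821, -0.3102, 0.2785]
tool_rot: [-1.826, 1.57, 1.693]
force: [-0.2, -1.1, 0.2]
grip_width: 0.093
```

servo_tool(
  rows="1 0 -0.25 -0.5 0; 1 0 -0.5 -1 0; 1 0 -0.5 -1 0",
)

```text
t: 1.23
eef_pos: [0.4715, -0.2113, 0.2783]
tool_rot: [-1.18, 1.57, 2.338]
force: [-0.3, -0.8, -0.5]
grip_width: 0.093
```

servo_tool(
  rows="1 0 -0.27 -0.44 -0.1; 1 0 -0.27 -0.44 -0.2; 1 0 -0.27 -0.44 -0.3; 1 0 -0.27 -0.44 -0.4; 1 0 -0.27 -0.44 -0.5",
)

```text
t: 1.85
eef_pos: [0.5069, -0.165, 0.2784]
tool_rot: [-0.911, 1.57, -2.89]
force: [-0.8, -0.3, 0.5]
grip_width: 0.0928
```

servo_tool(
  rows="1 0 0 0 -0.1; 1 0 0 0 -0.2; 1 0 0 0 -0.3; 1 0 0 0 -0.4; 1 0 0 0 -0.4",
)

```text
t: 2.48
eef_pos: [0.507, -0.1648, 0.2784]
tool_rot: [-1.568, 1.57, -2.924]
force: [0.1, 0.1, -0.3]
grip_width: 0.0928
```

```bash
python3 - <<'E'
from h import *
c=cap('wrist','w1'); print(c['mtx'].round(1).tolist(),c['T'].round(3).tolist())
s=ctrl.sense(); print({k:np.round(v,3).tolist() for k,v in s.items()})
E
```

```text
[[309.7, 0.0, 320.1], [0.0, 309.7, 197.0], [0.0, 0.0, 1.0]] [[0.977, -0.205, -0.054, 0.493], [0.212, 0.945, 0.248, -0.096], [0.0, -0.253, 0.967, 0.444], [0.0, 0.0, 0.0, 1.0]]
{'t': 2.525, 'joint_pos': [-0.401, 0.264, 1.619, -0.0, 1.259, -0.613], 'dq': [0.006, -0.002, -0.002, 0.002, -0.001, 0.022], 'tau': [-0.042, -46.353, -30.267, 0.043, 0.062, -0.532], 'eef_pos': [0.507, -0.165, 0.278], 'tool_rot': [-1.639, 1.57, -2.997], 'force': [0.117, 0.206, 0.089], 'moment': [-0.032, -0.147, -0.022], 'grip_width': 0.093}
```

View pics/w1.png

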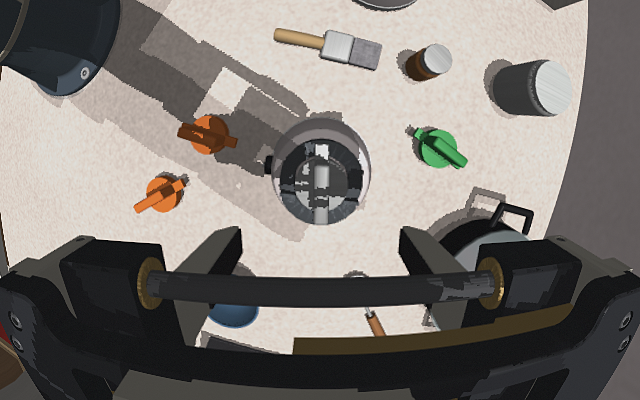

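The wrist view shows the mill at (321,172) with its knob at (269,163), and the handle nearly vertical in the image, along the finger pads. I'll enlarge it.

```bash
python3 - <<'E'
from h import *
i=cv2.imread('pics/w1.png')[112:232,256:386]
cv2.imwrite('pics/w1c.png',cv2.resize(cv2.convertScaleAbs(i,alpha=1.3),None,fx=5,fy=5,interpolation=cv2.INTER_CUBIC))
E
```

```text
(no output)
```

View pics/w1c.png

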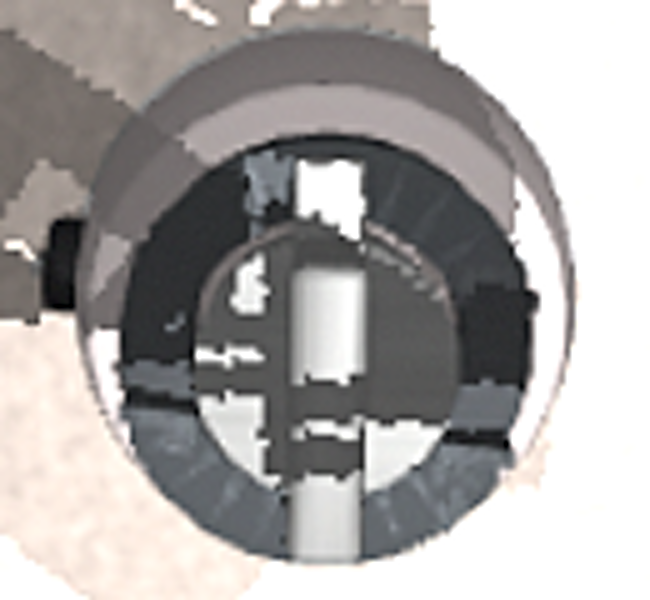

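```bash
python3 - <<'E'
from h import *
P=lambda x,y,z:ray('w1',256+x/5-.4,112+y/5-.4,z,True)
def show(n,a,b):
    d=b-a;print(n,((a+b)/2).round(4),np.linalg.norm(d).round(4),np.degrees(np.arctan2(d[1],d[0])).round(1))
show('lugs outer',P(326,562,.136),P(330,160,.136))
show('lugs outer side L',P(290,562,.136),P(295,160,.136))
show('handle',P(326,560,.178),P(330,272,.178))
show('notch low wall',P(125,398,.126),P(510,445,.126))
show('wall mid',P(160,400,.126),P(478,437,.126))
show('collar lr',P(120,350,.126),P(533,350,.126))
show('collar tb',P(326,562,.126),P(330,133,.126))
c=P(328,350,.126)
for z in(.03,.045,.06):
    k=P(65,265,z);d=c-k;print('knob',z,k.round(3),np.linalg.norm(d[:2]).round(3),np.degrees(np.arctan2(d[1],d[0])).round(1))
E
```

```text
lugs outer [ 0.5081 -0.1623  0.136 ] 0.0844 101.8
lugs outer side L [ 0.501  -0.1639  0.136 ] 0.0844 101.3
handle [ 0.5081 -0.1627  0.178 ] 0.0529 101.5
notch low wall [ 0.5092 -0.1766  0.126 ] 0.0828 5.1
wall mid [ 0.5093 -0.1759  0.126 ] 0.0682 5.4
collar lr [ 0.5076 -0.1609  0.126 ] 0.0873 12.3
collar tb [ 0.5081 -0.1617  0.126 ] 0.0927 101.8
knob 0.03 [ 0.437 -0.172  0.03 ] 0.071 9.2
knob 0.045 [ 0.439 -0.17   0.045] 0.069 7.2
knob 0.06 [ 0.441 -0.167  0.06 ] 0.067 5.1
```

servo_tool(
  rows="1 0.3 0.01 -0.02 0; 1 0.6 0.01 -0.02 0; 1 0.9 0.01 -0.02 0; 1 0.9 0.01 -0.02 0",
  grip_force=15,
)

```text
t: 3.02
eef_pos: [0.5069, -0.1609, 0.1688]
tool_rot: [-2.147, 1.566, 2.779]
force: [0.0, -0.0, 0.4]
grip_width: 0.0931
```

servo_tool(
  rows="0.5 0.18 0 0 0; 0.3 0.18 0 0 0; 0.2 0.18 0 0 0; 0 0.18 0 0 0; 0 0.18 0 0 0",
  grip_force=15,
)

```text
t: 3.65
eef_pos: [0.5085, -0.161, 0.1497]
tool_rot: [0.964, 1.57, -0.39]
force: [-0.2, 0.3, 0.8]
grip_width: 0.0476
```

servo_tool(
  rows="0 0 0 0 0; 0 0 0 0 0; 0 0 0 0 0",
)

```text
t: 4.03
eef_pos: [0.5082, -0.1609, 0.149]
tool_rot: [-2.091, 1.571, 2.838]
force: [0.3, -0.6, 0.2]
grip_width: 0.0177
```

servo_tool(
  rows="0 0 0 0 0; 0 0 0 0 0; 0 0 0 0 0",
)

```text
t: 4.4
eef_pos: [0.5082, -0.1609, 0.149]
tool_rot: [-2.118, 1.571, 2.811]
force: [-0.5, 0.6, 0.6]
grip_width: 0.014
```

servo_tool(
  rows="0 0 0 0 -0.08; 0 0 0 0 -0.16; 0 0 0 0 -0.24; 0 0 0 0 -0.32; 0 0 0 0 -0.4",
)

```text
t: 5.03
eef_pos: [0.5083, -0.161, 0.149]
tool_rot: [-0.079, 1.571, -0.801]
force: [-0.1, -0.4, -0.6]
grip_width: 0.0141
```

```bash
python3 - <<'E'
from h import *
s=ctrl.sense(); print({k:np.round(v,3).tolist() for k,v in s.items()})
print('yaw',np.degrees(s['joint_pos'][0]-s['joint_pos'][5]))
E
```

```text
{'t': 5.025, 'joint_pos': [-0.394, 0.405, 1.763, -0.0, 0.973, -1.243], 'dq': [0.0, 0.002, 0.001, -0.002, -0.001, -1.0], 'tau': [0.361, -49.821, -25.476, 0.117, 0.086, 1.597], 'eef_pos': [0.508, -0.161, 0.149], 'tool_rot': [-0.079, 1.571, -0.801], 'force': [-0.144, -0.391, -0.639], 'moment': [-0.147, -0.112, -0.094], 'grip_width': 0.014}
yaw 48.651957215264474
```

servo_tool(
  rows="0 0 0 0 -0.08; 0 0 0 0 -0.16; 0 0 0 0 -0.24; 0 0.01 0 0 -0.32; 0 0.01 0 0 -0.32",
)

```text
t: 5.65
eef_pos: [0.5088, -0.1619, 0.1488]
tool_rot: [-0.606, 1.568, -0.828]
force: [-2.7, -4.0, 8.2]
grip_width: 0.0149
```

servo_tool(
  rows="0 0.01 0 0 -0.03; 0 0.02 0 0 -0.06; 0 0.02 0 0 -0.09; 0 0.02 0 0 -0.12; 0 0.02 0 0 -0.12",
)

```text
t: 6.28
eef_pos: [0.5096, -0.1621, 0.1477]
tool_rot: [-0.511, 1.566, -0.545]
force: [-2.9, -2.1, 19.6]
grip_width: 0.0174
```

```bash
python3 - <<'E'
from h import *
s=ctrl.sense(); print({k:np.round(v,3).tolist() for k,v in s.items() if k in('eef_pos','force','moment')})
print('yaw',np.degrees(s['joint_pos'][0]-s['joint_pos'][5]))
E
```

```text
{'eef_pos': [0.51, -0.162, 0.148], 'force': [-2.939, -2.067, 19.594], 'moment': [-0.498, 0.554, -0.461]}
yaw 87.98766714245872
```

```bash
python3 - <<'E'
from h import *
cap('wrist','w2');cap('side','s2');cap('top','t2')
f=lambda n,x,y,w,h,k:cv2.convertScaleAbs(cv2.resize(cv2.imread(f'pics/{n}.png')[y:y+h,x:x+w],None,fx=k,fy=k,interpolation=cv2.INTER_CUBIC),alpha=1.4)
cv2.imwrite('pics/m2.png',np.hstack([f('w2',250,140,160,120,2.5),f('s2',300,150,160,120,2.5)]))
E
```

```text
(no output)
```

View pics/m2.png

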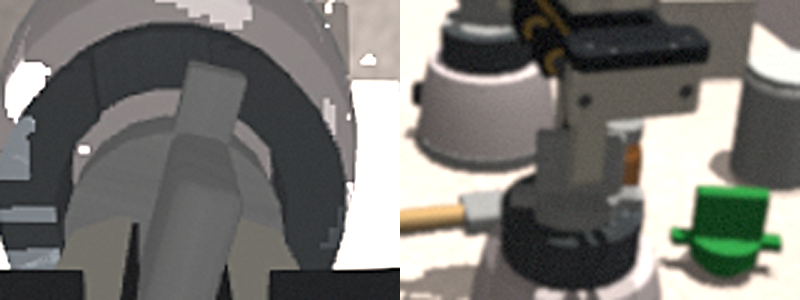

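servo_tool(
  rows="0 -0.01 0 0 0; 0 -0.03 0 0 0; 0 -0.03 0 0 0; 0 -0.03 0 0 0",
  grip_force=30,
)

```text
t: 6.92
eef_pos: [0.508, -0.1609, 0.1487]
tool_rot: [2.972, 1.57, 2.937]
force: [0.8, -1.4, -2.0]
grip_width: 0.0136
```

servo_tool(
  rows="0 0 0 0 -0.04; 0 0 0 0 -0.08; 0 0 0 0 -0.08; 0 0.02 0 0 -0.08; 0 0.03 0 0 -0.08",
)

```text
t: 7.55
eef_pos: [0.5081, -0.1608, 0.1451]
tool_rot: [2.455, 1.57, 2.545]
force: [1.2, -0.5, -2.7]
grip_width: 0.0144
```

```bash
python3 - <<'E'
from h import *
s=ctrl.sense(); print({k:np.round(v,3).tolist() for k,v in s.items() if k in('eef_pos','force','moment','grip_width')})
print('yaw',np.degrees(s['joint_pos'][0]-s['joint_pos'][5]))
cap('wrist','w3')
f=lambda n,x,y,w,h,k:cv2.convertScaleAbs(cv2.resize(cv2.imread(f'pics/{n}.png')[y:y+h,x:x+w],None,fx=k,fy=k,interpolation=cv2.INTER_CUBIC),alpha=1.8)
cv2.imwrite('pics/w3c.png',f('w3',250,130,160,120,5))
E
```

```text
{'eef_pos': [0.508, -0.161, 0.145], 'force': [1.159, -0.485, -2.722], 'moment': [-0.022, -0.126, 0.013], 'grip_width': 0.014}
yaw 95.17798215365238
```

View pics/w3c.png

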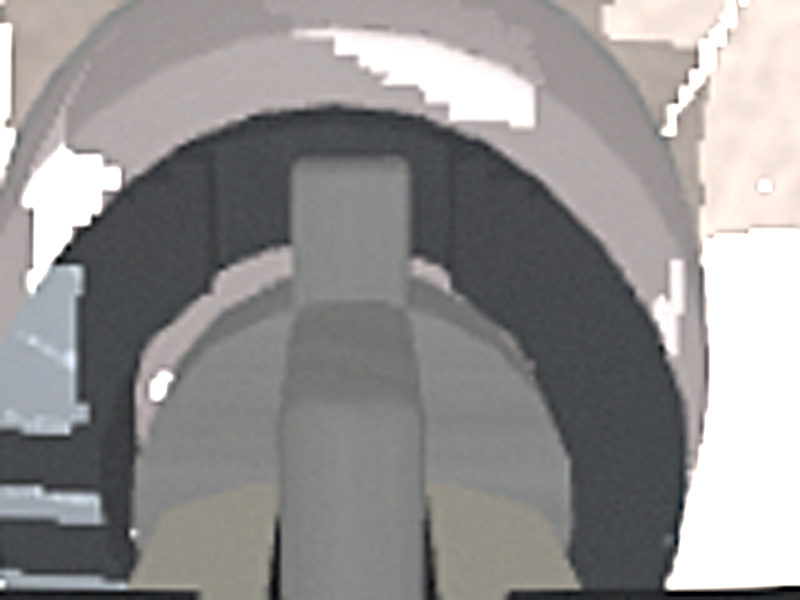

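The lug sits in the notch (edges at x 213 and 450 in the crop, lug at 350) and is going down freely. I'll keep lowering gently with a slight turn to centre it.

servo_tool(
  rows="0 0.02 0 0 -0.02; 0 0.035 0 0 -0.02; 0 0.05 0 0 -0.02; 0 0.06 0 0 -0.02; 0 0.06 0 0 -0.02",
)

```text
t: 8.22
eef_pos: [0.5082, -0.1609, 0.1381]
tool_rot: [2.439, 1.571, 2.562]
force: [-0.5, -0.7, -3.4]
grip_width: 0.0137
```

servo_tool(
  rows="0 0.01 0 0 0; 0 0.015 0 0 0; 0 0.015 0 0 0",
)

```text
t: 8.6
eef_pos: [0.5083, -0.1609, 0.1365]
tool_rot: [-0.422, 1.571, -0.3]
force: [0.3, -0.7, -3.1]
grip_width: 0.0138
```

servo_tool(
  rows="0 0.01 0 0 0; 0 0.015 0 0 0; 0 0.015 0 0 0",
)

```text
t: 8.98
eef_pos: [0.5081, -0.161, 0.136]
tool_rot: [-1.305, 1.57, -1.182]
force: [-8.6, 2.4, 14.4]
grip_width: 0.0137
```

servo_tool(
  rows="0 0.005 0 0 0; 0 0.01 0 0 0; 0 0.01 0 0 0",
)

```text
t: 9.35
eef_pos: [0.5081, -0.161, 0.1358]
tool_rot: [-1.318, 1.57, -1.195]
force: [-13.7, 3.3, 26.1]
grip_width: 0.0139
```

servo_tool(
  rows="0 -0.015 0 0 0; 0.1 -0.015 0 0 0; 0.3 -0.015 0 0 0; 0.6 -0.015 0 0 0; 0.6 -0.015 0 0 0",
)

```text
t: 9.98
eef_pos: [0.5083, -0.1609, 0.1351]
tool_rot: [-0.032, 1.571, 0.091]
force: [0.1, 0.5, 0.2]
grip_width: 0.0394
```

servo_tool(
  rows="0.6 0 0 0 0; 0.6 -0.2 0 0 0; 0.6 -0.5 0 0 0; 0.6 -0.9 0 0 0; 0.6 -0.9 0 0 0",
)

```text
t: 10.6
eef_pos: [0.5097, -0.1615, 0.2465]
tool_rot: [-0.512, 1.565, -0.389]
force: [0.3, 0.0, -1.0]
grip_width: 0.0553
```

servo_tool(
  rows="0.6 -0.3 0 0.3 0; 0.6 -0.3 0 0.7 0; 0.6 -0.3 0 1 0; 0.6 -0.3 0 1 0",
)

```text
t: 11.1
eef_pos: [0.6283, -0.1457, 0.277]
tool_rot: [2.683, 1.569, 2.806]
force: [-0.4, -0.1, -0.7]
grip_width: 0.0558
```

```bash
python3 - <<'E'
from h import *
print(ctrl.sense()['eef_pos'])
for n in('wrist','side','top'): cap(n,n[0]+'4')
f=lambda n,x,y,w,h,k:cv2.convertScaleAbs(cv2.resize(cv2.imread(f'pics/{n}.png')[y:y+h,x:x+w],None,fx=k,fy=k,interpolation=cv2.INTER_CUBIC),alpha=1.4)
a=np.hstack([f('s4',310,170,100,75,4),f('t4',340,130,100,75,4)])
b=np.hstack([f('s4',285,120,100,75,4),f('w4',240,60,200,150,2)])
cv2.imwrite('pics/m4.png',np.vstack([a,b]))
E
```

```text
[ 0.62833541 -0.1457144   0.27697917]
```

View pics/m4.png

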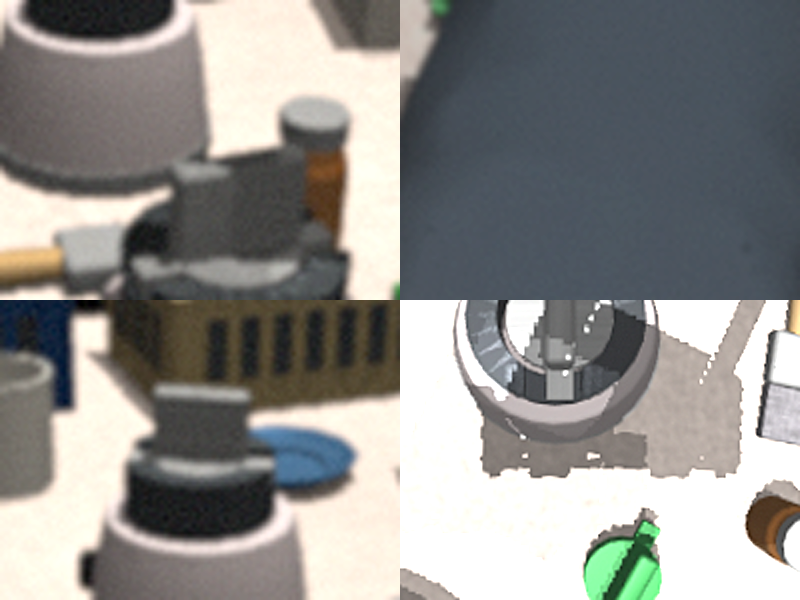

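The lug lies within the notch, and the other mill is unchanged. I'll check the height by projecting the handle's top edges into the side view for home and for riding.

```bash
python3 - <<'E'
from h import *
c=np.load('pics/s4.npz');K,T=c['mtx'],np.linalg.inv(c['T']); a=np.radians(6)
i=cv2.imread('pics/s4.png'); i=cv2.convertScaleAbs(cv2.resize(i[170:270,300:420],None,fx=5,fy=5,interpolation=cv2.INTER_CUBIC),alpha=1.4)
o=[]
for z in(.166,.178):
    j=i.copy();q=[]
    for zz,hx,hy in((z,.028,.007),(z-.032,.043,.007)):
        p=[]
        for sx,sy in((-1,-1),(1,-1),(1,1),(-1,1)):
            x,y=sx*hx,sy*hy
            w=T@[.5082+x*np.cos(a)-y*np.sin(a),-.1615+x*np.sin(a)+y*np.cos(a),zz,1]
            p.append([(K[0,0]*w[0]/-w[2]+K[0,2]-300+.5)*5,(K[1,1]*-w[1]/-w[2]+K[1,2]-170+.5)*5])
        cv2.polylines(j,[np.int32(p)],True,(0,0,255),1)
    o.append(j[:,200:])
cv2.imwrite('pics/ov.png',np.hstack(o))
E
```

```text
(no output)
```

View pics/ov.png

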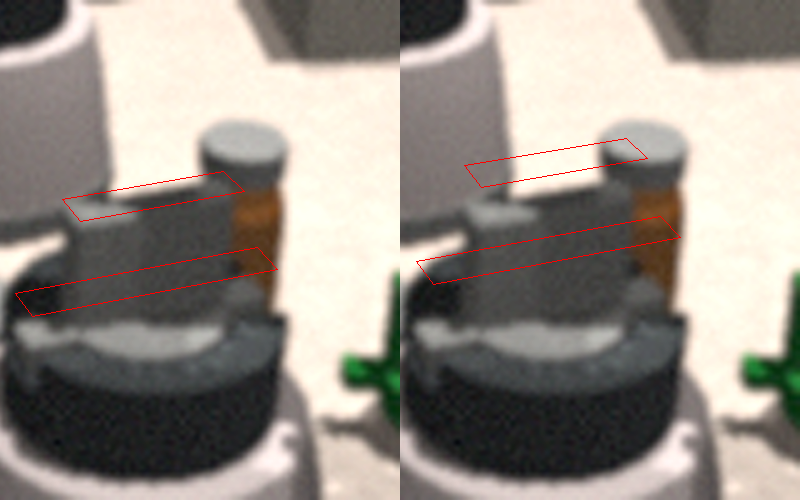

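```bash
python3 -c "
from bench import ctrl
print(ctrl.sense()['t'],ctrl.sense()['dq'].round(3) if hasattr(ctrl.sense()['dq'],'round') else ctrl.sense()['dq']);print(ctrl.sign_off())"
```

```text
11.25 [-0.005 -0.017  0.    -0.     0.003  0.001]
the job is handed in; nothing more can be done
None
```

I seated the crosswise head on the right-hand mill in the top view. I gripped it by its bar and turned it about 85° counter-clockwise until its lugs dropped into the notches, then let go and moved the arm clear. The job was handed in at about 11.3 s.

**Final checks:**
- In the last side view, the handle's top matches a height of about 166 mm (home) and not 178 mm (riding on the rim). My lug outline in that overlay was drawn 10 mm too high, so I judged by the handle only.
- The lug I could see lies within its notch.
- The tool came down about 13 mm during the drop, where about 12 mm was expected.
- The other mill looks unchanged, and I never touched it.

**What did not go as planned:**
- **Pressing:** on the way round, the downward press reached about 20 N. The handle slipped roughly 14° in the jaws. I eased off by about 3.6 mm, which may have lifted the head very slightly, though it stayed in the collar. The jaws then realigned on the bar and the turn finished without pressing.
- **End contact:** I pressed down to about 26 N once the head was seated. That is more than "lightly", though within the limits.
- **Starting angle:** I measured the head at about 96° counter-clockwise of the mill's x, outside the 34–80° in the notes. I did not resolve the difference; the lugs found the notches where I had measured them.

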